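# Try the moulding-board screw, feel it cross-thread, back it off

### The arm

A 6-joint arm with a two-finger parallel gripper is mounted at the origin on the work surface. World frame = base frame: x ahead of the robot, y to its left, z up, the work surface at z = 0. Lengths are in mm, angles in rad, forces in N, time in s.
With the tool pointing down it reaches from about 300 to 775 mm from the base axis. Payload 14.6 kg.
Tool frame: the origin (TCP) lies at the very end of the fingers, on their centre line; the grasp point (between the pads) lies 19 mm behind it (manip.grip_point_offset is the distance from the TCP to the grasp point, in mm); z points along the fingers, y is the line along which they close (so a half turn about z gives the same grasp; the last joint's range is limited). The gripper opens to 94 mm and grips with 3 to 60 N. Pads are 16 mm wide; open, the fingers measure 119 mm over their backs; the gripper's body (75 mm by 177 mm) begins 78 mm behind the grasp point.
Start: joints at [1.176, 0.3, 1.521, -0, 1.321, -0.067], TCP at [177.076, 520.705, 205.446] pointing down, gripper open.
Joint ranges: [-3.03, 3.03], [-0.79, 2.21], [0.23, 2.52], [-1.04, 4.18], [0, 3.07], [-2.55, 2.55]. Speed limits (rad/s): [2.22, 2.22, 2.57, 3.14, 3.14, 3.14].

### API

Orientations are given as [roll, pitch, yaw] about the fixed x, y, z axes, in that order (R = Rz(yaw) Ry(pitch) Rx(roll)).
In Python, from cell import telemetry, eyes, manip gives the robot as it stands.
- The arm moves only by the tool play_rows, never from a script. Its arguments are lists of equal length, an entry for each row: "translation": the shift along the world's x, y, z in m, a list of three; "yaw": the turn about the world's z in rad. A call has 1 to 12 rows; each row is the pose to reach, as a shift and turn from the pose commanded when the call began; what a row does not reach only later rows make up. A row lasts 1/8 s, in which the tool goes at most 62.5 mm and 10.7 degrees, less where a joint would pass 70% of its speed; a pose out of reach is approached as far as the arm can. A call with a gripper value outside its range is refused whole. "hand" is the opening, from 0 (shut) to 1 (fully open), set as the call begins (left out, the last holds). The fingers move at their own pace and stop on an object; "force" is the grip in N (left out, the last holds). Time passes only in rows, so rows that repeat a pose let the fingers close. It gives the time, the measured TCP pose, the force, the opening and the grip force at its end, in the units of the state.
- telemetry.read_state(): the state, without advancing time (a new reading comes with each control period).
- eyes.camera(name): name is "scene" or "side" or "wrist"; returns a dict with "pixels" (384x512x3 uint8, red, green, blue), "fx", "fy", "cx", "cy" (pixels), "cam_to_world" (4x4, takes a point from camera to world coordinates); the wrist camera has in their place "T_tool_cam" (4x4, takes a point from camera to tool coordinates, whose origin is the TCP and whose axes are the flange's). Camera axes: x right, y up, looking along -z (the intrinsics and any distortion apply to the point x, -y, -z); pixel columns grow to the right and rows downward; lengths in mm; the calibration is good to about 2 mm. A picture is of the moment at which its call begins: read the wrist's pose just before it. There is no depth.
- manip.sign_off(): hands the job in; it is judged then, once.
The state is a dict: "clock": time; "joints": joint angles; "qd": joint speeds; "effort": joint torques, N m; "eef_pos": TCP position; "eef_rot": TCP orientation; "wrist_force": force on the tool from outside, world axes, zero at the start; "moment": the same for the moment, N m; "finger_gap": finger opening in mm; "finger_force": force on a finger pad.
Only numpy, scipy, OpenCV 4.12 (cv2) and the standard library are available. Lean on these libraries where they do the work, as an engineer would, in place of code of your own. Each camera call takes 0.05 s, during which the arm holds its last target. There are 200 camera calls.

### The job

One of the three wing screws of the leather moulding board still stands proud on a length of bare shank. Start it gently clockwise (seen from above); it is cross-threaded and will bind early, so stop as soon as you feel it begin to resist, never forcing it further, then turn it back anticlockwise about an eighth of a turn so that it is free again, and let go. Leave the two tight screws as they are.

Things in the scene. Friction and masses are not known exactly. Their poses are not given: they have to be found in the camera images.
- start_grip (a point): Grip point of the proud wing screw (35 mm of bare 10 mm shank shows). Black head: hub 18 mm across, 10 mm high; on it an upright bar, the wing, 64 long, 10 thick (12 at the ends), 30 high. The point is on the screw's upright axis, 20 mm above the hub, 10 mm below the wing's top, 97 mm above the table. x runs along the wing, z up, turning with it. Pinch along y, fingertips above the hub.
- start_screw (a joint): Turn of the proud screw, rad, growing clockwise seen from above; it does not sink noticeably. Starts at 0 to 0.5. Turns freely (0.03 N m) for 0.5 to 1.0 rad from its start, then the crossed thread bites: torque rises 3 N m per rad. Over 0.35 rad (20 deg, 1 N m) into the rise is forcing it. It can also turn 0.7 rad anticlockwise from its start.
- tight_a_wing (a point): End of the wing, at its top (28 mm from the screw's axis, 72 mm above the table), of one tight wing screw: the same head, seated on the board with no shank showing, 35 mm lower than the proud one. x points from the axis to this end. The fixed plywood board is 220 x 300 mm, its top 30 mm above the table; the screws stand 160 mm or more apart.
- tight_b_wing (a point): The same point on the other tight wing screw.

How it is judged:
By the outcome, as a careful person would: the job done as asked, in the order asked, and still so for the second after the job is handed in, with the robot touching nothing.
It also fails if it takes over 40 s, if anything falls off the work surface, if the arm or the gripper's body presses on something with over 40 N, if the wrist force passes 120 N, or if a joint passes its speed limit or range.

## Working session

There is one attempt and no reset: what is moved stays moved. The work goes in short steps, Python scripts to look and compute and a tool call to move; the robot and the scene stay as the last step left them, time stands still between calls to the robot, and variables do not carry over. Pictures are saved under pics/ and viewed, at most 10 in all, crops included, and the job is handed in when it is done.

Besides the shell and the picture viewer there is one more tool, called after ">>>" as a command line: name --pt "numbers of a row" for each row, then --argument value for the rest. play_rows: Moves the arm, as the interface text tells. Its arguments: {"type":"object","properties":{"translation":{"type":"array","items":{"type":"array","items":{"type":"number"}}},"yaw":{"type":"array","items":{"type":"number"}},"hand":{"type":"number"},"force":{"type":"number"}},"required":["translation","yaw"]}

```bash
ls; mkdir -p pics; cat > h.py <<'E'
import numpy as np, cv2
from cell import telemetry, eyes, manip
from scipy.spatial.transform import Rotation as R
def snap(n,fn):
    s=telemetry.read_state(); c=eyes.camera(n); cv2.imwrite('pics/'+fn+'.png',c['pixels'][:,:,::-1])
    if n=='wrist':
        T=np.eye(4);T[:3,:3]=R.from_euler('xyz',s['eef_rot']).as_matrix();T[:3,3]=s['eef_pos'];c['cam_to_world']=T@np.array(c['T_tool_cam'])
    np.save('pics/'+fn+'.npy',c,allow_pickle=True); return c
def load(fn): return np.load('pics/'+fn+'.npy',allow_pickle=True).item()
def ray(c,u,v):
    M=np.array(c['cam_to_world']); d=np.array([(u-c['cx'])/c['fx'],-(v-c['cy'])/c['fy'],-1.])
    return M[:3,3],M[:3,:3]@d
def onz(c,u,v,z):
    o,d=ray(c,u,v); return o+d*(z-o[2])/d[2]
def tri(*rs):
    A=np.zeros((3,3));b=np.zeros(3)
    for o,d in rs:
        d=d/np.linalg.norm(d);P=np.eye(3)-np.outer(d,d);A+=P;b+=P@o
    p=np.linalg.solve(A,b); return p,[np.linalg.norm(np.cross(p-o,d/np.linalg.norm(d))) for o,d in rs]
def proj(c,p):
    M=np.array(c['cam_to_world']);q=M[:3,:3].T@(np.array(p)-M[:3,3]);return c['cx']+c['fx']*q[0]/-q[2],c['cy']-c['fy']*q[1]/-q[2]
E
python3 - <<'E'
from h import *
for n in('scene','side','wrist'):
    c=snap(n,n+'0'); print(n,[k for k in c], c['fx'],np.round(c['cam_to_world'],2).tolist())
a=[cv2.imread(f'pics/{n}0.png') for n in('scene','side')]
cv2.imwrite('pics/w0b.png',a[0])
print(telemetry.read_state())
E
```

```text
pics
scene ['pixels', 'fx', 'fy', 'cx', 'cy', 'cam_to_world'] 442.086878814279 [[-0.38, -0.73, 0.56, 1038.49], [0.92, -0.3, 0.24, 258.71], [-0.01, 0.61, 0.79, 782.7], [0.0, 0.0, 0.0, 1.0]]
side ['pixels', 'fx', 'fy', 'cx', 'cy', 'cam_to_world'] 381.6013664777082 [[0.99, 0.09, -0.1, 521.31], [-0.13, 0.71, -0.69, -399.43], [0.01, 0.7, 0.71, 580.36], [0.0, 0.0, 0.0, 1.0]]
wrist ['pixels', 'fx', 'fy', 'cx', 'cy', 'T_tool_cam', 'cam_to_world'] 328.69735961173075 [[0.32, -0.92, -0.24, 107.8], [0.95, 0.31, 0.08, 544.56], [-0.0, -0.25, 0.97, 384.26], [0.0, 0.0, 0.0, 1.0]]
{'clock': 0.15, 'joints': array([ 1.17642163e+00,  3.00335366e-01,  1.52143906e+00,  2.13955479e-05,
        1.32069139e+00, -6.65753254e-02]), 'qd': array([ 0.00117703, -0.00169175, -0.00261343,  0.00150144, -0.00069271,
       -0.00111514]), 'effort': array([ 5.40385172e-04, -5.31966734e+01, -3.52816200e+01,  7.08121760e-02,
        2.36270169e-02, -1.41195328e-04]), 'eef_pos': array([176.98634521, 520.53574925, 205.02086467]), 'eef_rot': array([-3.14072280e+00, -7.87674172e-05,  2.81378794e+00]), 'wrist_force': array([-0.73767152,  0.53476117, -0.16417386]), 'moment': array([-0.00786811,  0.04397877, -0.03524131]), 'finger_force': 0.0, 'finger_gap': 93.81269935913228}
```

View pics/scene0.png

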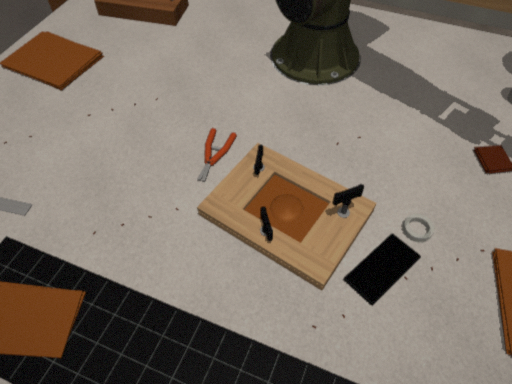

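View pics/side0.png

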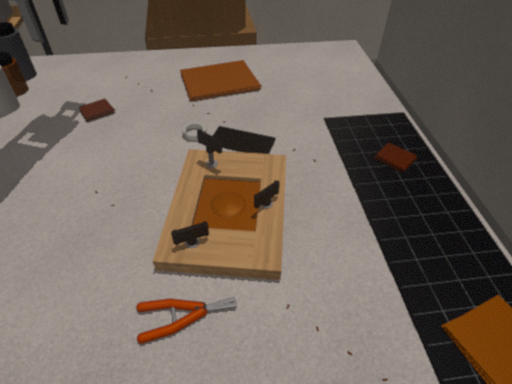

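The scene view shows the proud screw at about (347,195) and the tight ones at (258,160) and (266,223). In the side view the proud one is at about (208,140), with the black pad behind it on the table.

```bash
python3 - <<'E'
from h import *
a=cv2.imread('pics/scene0.png')[170:225,320:380]; b=cv2.imread('pics/side0.png')[120:180,180:240]
f=lambda i:cv2.resize(cv2.convertScaleAbs(i,alpha=1.5,beta=20),(400,int(400*i.shape[0]/i.shape[1])),interpolation=cv2.INTER_NEAREST)
a,b=f(a),f(b); o=np.zeros((400,800,3),np.uint8); o[:a.shape[0],:400]=a;o[:b.shape[0],400:]=b
cv2.imwrite('pics/crop0.png',o)
E
```

```text
(no output)
```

View pics/crop0.png

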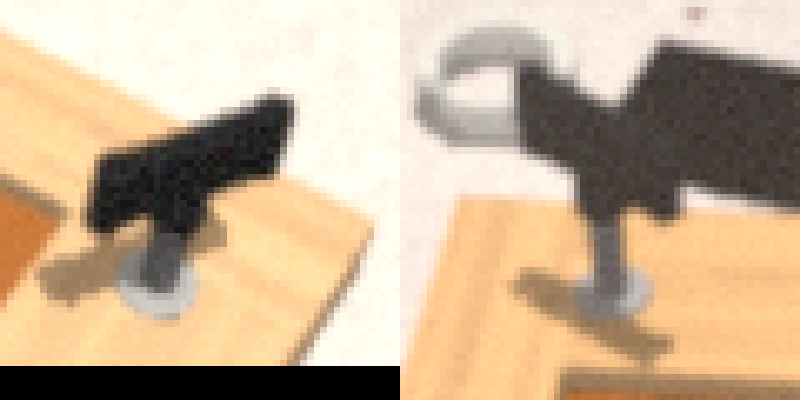

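View pics/wrist0.png

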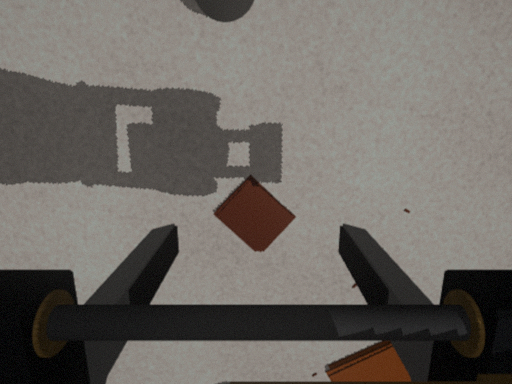

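The crop shows the proud wing, with ends at about (335,193)–(364,185) in the scene view. In the side view its left end is at (197.5,129), its right end bottom is at (222,153), and the shank is near (211,160). The wrist view has only a clear table and an orange/brown tile.

```bash
python3 - <<'E'
from h import *
S=load('scene0');D=load('side0')
s=lambda X,Y:ray(S,320+X/6.667-.5,170+Y/6.667-.5)
d=lambda X,Y:ray(D,180+(X-400)/6.667-.5,120+Y/6.667-.5)
p=lambda *a:print(np.round(a[0],1),np.round(a[1],1))
print('far top');p(*tri(s(292,97),d(517,62)))
print('far bot');p(*tri(s(280,178),d(525,150)))
print('near bot');p(*tri(s(90,230),d(680,220)))
print('shank base');p(*tri(s(157,290),d(603,295)))
for X,Y,z in((292,97,107),(98,155,107),(280,178,77),(90,230,77)):
    o,v=s(X,Y);print('s',z,np.round(o+v*(z-o[2])/v[2],1))
for X,Y,z in((517,62,107),(525,150,77),(680,220,77)):
    o,v=d(X,Y);print('d',z,np.round(o+v*(z-o[2])/v[2],1))
# tight
for n,c,w in(('scene0',S,((250,140,270,180),(256,200,276,246))),('side0',D,((168,218,214,248),(250,178,284,212)))):
    g=cv2.imread(f'pics/{n}.png').max(2)
    for x0,y0,x1,y1 in w:
        m=(g[y0:y1,x0:x1]<60).astype(np.uint8);k=cv2.connectedComponentsWithStats(m);i=1+k[2][1:,4].argmax();r=cv2.minAreaRect(np.argwhere(k[1]==i)[:,::-1].astype(np.float32));b=cv2.boxPoints(r)+[x0,y0]
        print(n,np.round(b,1).tolist(),[np.round(onz(c,*q,72)[:2],0).tolist() for q in b])
E
```

```text
far top
[489.6 244.3 107.8] [0.4 0.4]
far bot
[489.  248.   70.1] [0.3 0.3]
near bot
[534.3 201.3  76.6] [1. 1.]
shank base
[510.  223.6  26.9] [1.3 1.3]
s 107 [488.4 244.5 107. ]
s 107 [529.3 198.9 107. ]
s 77 [494.6 248.   77. ]
s 77 [533.5 201.8  77. ]
d 107 [489.9 245.  107. ]
d 77 [489.2 239.6  77. ]
d 77 [535.1 199.7  77. ]
scene0 [[252.8, 173.3], [259.2, 144.6], [266.4, 146.2], [260.0, 174.9]] [[518.0, 27.0], [439.0, 9.0], [438.0, 25.0], [516.0, 42.0]]
scene0 [[255.6, 208.9], [264.5, 206.2], [274.3, 238.7], [265.5, 241.4]] [[598.0, 66.0], [585.0, 80.0], [646.0, 124.0], [657.0, 111.0]]
side0 [[170.8, 231.7], [205.8, 221.1], [211.1, 238.7], [176.1, 249.2]] [[437.0, 12.0], [496.0, 27.0], [503.0, -12.0], [446.0, -25.0]]
side0 [[249.6, 198.2], [276.5, 180.7], [284.9, 193.7], [258.0, 211.2]] [[577.0, 71.0], [633.0, 110.0], [643.0, 74.0], [588.0, 38.0]]
```

>>> play_rows --pt "0.042 -0.037 0" --pt "0.084 -0.074 0" --pt "0.126 -0.112 0" --pt "0.168 -0.149 0" --pt "0.21 -0.186 0" --pt "0.252 -0.223 0" --pt "0.294 -0.26 0" --pt "0.334 -0.297 0" --pt "0.334 -0.297 0" --pt "0.334 -0.297 0" --pt "0.334 -0.297 0" --yaw '[-0.06,-0.12,-0.18,-0.24,-0.3,-0.36,-0.42,-0.458,-0.458,-0.458,-0.458]' --hand 1

```text
clock: 1.52
eef_pos: [510.4, 224.5, 205.5]
eef_rot: [-3.142, -0.0, 2.357]
wrist_force: [-0.0, -0.1, -0.0]
finger_gap: 94.0
finger_force: 0.0
```

```bash
python3 - <<'E'
from h import *
s=telemetry.read_state();print(s['clock'],s['eef_pos'],s['eef_rot'],s['joints'],s['moment'])
c=snap('wrist','wrist1'); print(proj(c,(511,223,107)))
E
```

```text
1.525 [510.40059126 224.54007199 205.50795182] [-3.14156871e+00 -9.66679637e-05  2.35727706e+00] [ 3.48725127e-01  3.16865489e-01  1.49873385e+00  7.97792134e-05
  1.32605599e+00 -4.37774946e-01] [-0.03314855  0.00287579 -0.04135232]
(np.float64(256.82154614691495), np.float64(197.54261360896092))
```

View pics/wrist1.png

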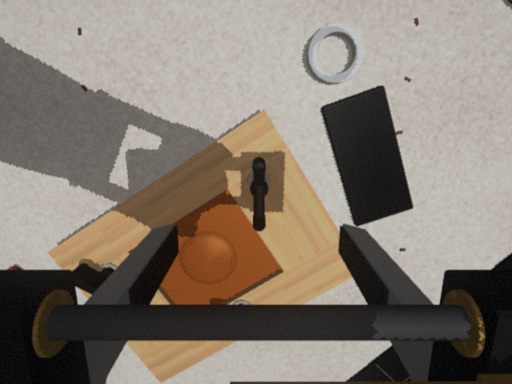

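The wing lies near-vertical in the picture from about (259,158) to (260,231), midway between the fingers, with the hub at (259,183).

```bash
python3 - <<'E'
from h import *
c=load('wrist1'); g=cv2.imread('pics/wrist1.png').max(2)
x0,y0,x1,y1=235,145,290,240
print(np.sort(g[y0:y1,x0:x1].ravel())[[100,300,600,900,1200]])
m=(g[y0:y1,x0:x1]<48).astype(np.uint8);k=cv2.connectedComponentsWithStats(m);i=1+k[2][1:,4].argmax()
print(k[2][i])
L=k[1]==i
for r in range(0,y1-y0,4):
    q=np.flatnonzero(L[r]); 
    if len(q):print(r+y0,q[0]+x0,q[-1]+x0,end='; ')
pts=[]
for r in range(y1-y0):
    q=np.flatnonzero(L[r])
    if len(q) and 196<r+y0<228: pts.append(((q[0]+q[-1])/2+x0,r+y0))
p=np.array(pts);f=np.polyfit(p[:,1],p[:,0],1)
a=onz(c,np.polyval(f,200),200,107);b=onz(c,np.polyval(f,228),228,107);dd=a-b
print(a,b,'ang',np.degrees(np.arctan2(dd[1],dd[0])))
for v in(k[2][i][1]+y0,k[2][i][1]+k[2][i][3]+y0):print(v,onz(c,np.polyval(f,v),v,107))
print(telemetry.read_state()['eef_pos'])
E
```

```text
[ 26  30  35  66 103]
[ 15  13  18  72 819]
161 254 263; 165 253 264; 169 253 264; 173 254 264; 177 254 264; 181 253 264; 185 251 266; 189 250 267; 193 251 266; 197 254 263; 201 254 263; 205 254 263; 209 254 263; 213 255 263; 217 254 263; 221 254 264; 225 253 264; 229 256 261; [513.60418581 222.44845178 107.        ] [532.25209476 204.23580591 107.        ] ang 135.67653834356702
158 [487.14453294 248.29050671 107.        ]
230 [533.61676683 202.90298681 107.        ]
[510.44626941 224.57166805 205.5840591 ]
```

>>> play_rows --pt "0.0005 0.0002 -0.03" --pt "0.0005 0.0002 -0.06" --pt "0.0005 0.0002 -0.085" --pt "0.0005 0.0002 -0.105" --pt "0.0005 0.0002 -0.118" --pt "0.0005 0.0002 -0.1245" --pt "0.0005 0.0002 -0.1245" --pt "0.0005 0.0002 -0.1245" --yaw '[0.01,0.01,0.01,0.01,0.01,0.01,0.01,0.01]'

```text
clock: 2.58
eef_pos: [511.9, 224.1, 81.6]
eef_rot: [3.141, 0.0, 2.366]
wrist_force: [0.5, -0.2, -0.2]
finger_gap: 94.0
finger_force: 0.0
```

```bash
python3 - <<'E'
from h import *
s=telemetry.read_state();print(s['clock'],s['eef_pos'],s['eef_rot'],s['wrist_force'],s['moment'])
c=snap('wrist','wrist2'); a=snap('scene','scene2')['pixels'][130:260,290:410,::-1]; b=snap('side','side2')['pixels'][80:210,150:270,::-1]
cv2.imwrite('pics/c2.png',cv2.resize(np.hstack([a,b]),(800,433)))
E
```

```text
2.575 [511.86786144 224.05491469  81.63440412] [3.14067983e+00 4.60197633e-04 2.36586888e+00] [ 0.490546   -0.18284274 -0.22226777] [ 0.00166184  0.04554833 -0.03503008]
```

View pics/c2.png

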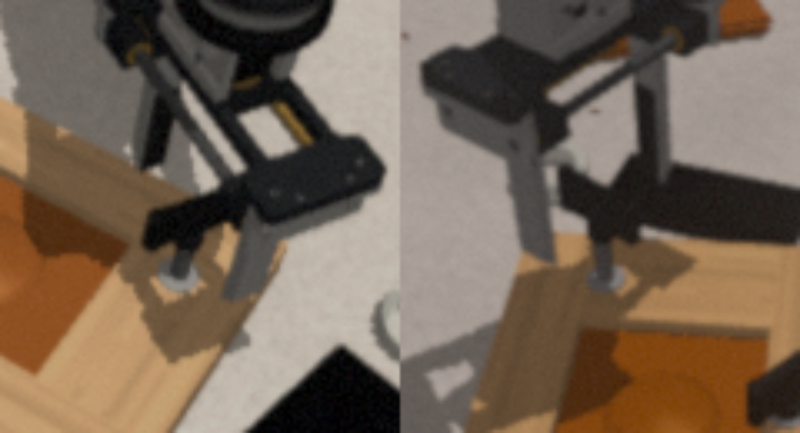

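The fingers straddle the wing in both views, with the tips above hub level. I'll close now.

>>> play_rows --pt "0 0 0" --pt "0 0 0" --pt "0 0 0" --pt "0 0 0" --pt "0 0 0" --pt "0 0 0" --pt "0 0 0" --pt "0 0 0" --yaw '[0,0,0,0,0,0,0,0]' --hand 0 --force 35

```text
clock: 3.72
eef_pos: [511.6, 223.9, 80.9]
eef_rot: [3.142, 0.0, 2.366]
wrist_force: [-0.2, -1.0, -1.0]
finger_gap: 17.4
finger_force: 0.0
```

```bash
cat > st.py <<'E'
from h import *
s=telemetry.read_state();print(s['clock'],np.round(s['eef_pos'],1),s['eef_rot'][2].round(4),np.round(s['wrist_force'],1),np.round(s['moment'],3),s['finger_gap'].__round__(2),round(s['finger_force'],1), np.round(s['joints'][5],4),np.round(s['effort'][5],3))
E
python3 st.py
```

```text
3.725 [511.6 223.9  80.9] 2.3658 [-0.2 -1.  -1. ] [-0.032 -0.001  0.009] 17.39 0.0 -0.448 0.0
```

>>> play_rows --pt "0 0 0" --pt "0 0 0" --pt "0 0 0" --pt "0 0 0" --yaw '[0,0,0,0]'

```text
clock: 4.22
eef_pos: [511.6, 224.0, 81.0]
eef_rot: [3.141, 0.0, 2.366]
wrist_force: [1.2, -0.4, 0.5]
finger_gap: 9.7
finger_force: 35.0
```

```bash
python3 st.py
```

```text
4.225 [511.6 224.   81. ] 2.3658 [ 1.2 -0.4  0.5] [ 0.111 -0.203  0.078] 9.72 35.0 -0.448 0.019
```

>>> play_rows --pt "0 0 0" --pt "0 0 0" --pt "0 0 0" --pt "0 0 0" --pt "0 0 0" --pt "0 0 0" --yaw '[-0.08,-0.18,-0.28,-0.37,-0.42,-0.42]'

```text
clock: 4.97
eef_pos: [511.7, 224.0, 81.0]
eef_rot: [3.141, -0.0, 1.946]
wrist_force: [1.4, 1.1, -1.7]
finger_gap: 9.5
finger_force: 35.0
```

```bash
python3 st.py
```

```text
4.975 [511.7 224.   81. ] 1.9461 [ 1.4  1.1 -1.7] [ 0.185 -0.297 -0.026] 9.52 35.0 -0.0284 0.55
```

>>> play_rows --pt "0 0 0" --pt "0 0 0" --pt "0 0 0" --yaw '[-0.04,-0.07,-0.07]'

```text
clock: 5.35
eef_pos: [511.6, 224.0, 81.0]
eef_rot: [3.141, -0.0, 1.876]
wrist_force: [2.3, 0.8, -1.7]
finger_gap: 9.6
finger_force: 35.0
```

```bash
python3 st.py
```

```text
5.35 [511.6 224.   81. ] 1.8764 [ 2.3  0.8 -1.7] [ 0.189 -0.356 -0.007] 9.57 35.0 0.0414 0.286
```

>>> play_rows --pt "0 0 0" --pt "0 0 0" --pt "0 0 0" --yaw '[-0.04,-0.06,-0.06]'

```text
clock: 5.72
eef_pos: [511.7, 224.0, 81.0]
eef_rot: [3.141, -0.0, 1.816]
wrist_force: [2.7, 2.3, -1.8]
finger_gap: 9.9
finger_force: 35.0
```

```bash
python3 st.py
```

```text
5.725 [511.7 224.   81. ] 1.8164 [ 2.7  2.3 -1.8] [ 0.252 -0.505 -0.024] 9.89 35.0 0.1013 0.184
```

>>> play_rows --pt "0 0 0" --pt "0 0 0" --pt "0 0 0" --yaw '[-0.04,-0.06,-0.06]'

```text
clock: 6.1
eef_pos: [511.6, 223.9, 81.0]
eef_rot: [3.141, -0.0, 1.756]
wrist_force: [3.1, 3.2, -1.8]
finger_gap: 9.8
finger_force: 35.0
```

```bash
python3 st.py
```

```text
6.1 [511.6 223.9  81. ] 1.7564 [ 3.1  3.2 -1.8] [ 0.339 -0.572 -0.115] 9.8 35.0 0.1613 0.186
```

>>> play_rows --pt "0 0 0" --pt "0 0 0" --pt "0 0 0" --yaw '[-0.03,-0.04,-0.04]'

```text
clock: 6.48
eef_pos: [511.7, 224.0, 81.0]
eef_rot: [3.141, -0.0, 1.716]
wrist_force: [4.6, 2.8, -2.9]
finger_gap: 10.0
finger_force: 35.0
```

```bash
python3 st.py; python3 st.py
```

```text
6.475 [511.7 224.   81. ] 1.7157 [ 4.6  2.8 -2.9] [ 0.439 -0.785  0.013] 10.03 35.0 0.202 0.11
6.475 [511.7 224.   81. ] 1.7157 [ 4.6  2.8 -2.9] [ 0.439 -0.785  0.013] 10.03 35.0 0.202 0.11
```

>>> play_rows --pt "0 0 0" --pt "0 0 0" --pt "0 0 0" --yaw '[-0.03,-0.05,-0.05]'

```text
clock: 6.85
eef_pos: [511.7, 223.9, 81.0]
eef_rot: [3.141, -0.0, 1.664]
wrist_force: [4.3, 2.5, -2.1]
finger_gap: 9.8
finger_force: 35.0
```

```bash
python3 st.py
```

```text
6.85 [511.7 223.9  81. ] 1.6643 [ 4.3  2.5 -2.1] [ 0.468 -0.769 -0.038] 9.76 35.0 0.2534 0.143
```

>>> play_rows --pt "0 0 0" --pt "0 0 0" --pt "0 0 0" --yaw '[-0.03,-0.05,-0.05]'

```text
clock: 7.22
eef_pos: [511.7, 223.9, 81.0]
eef_rot: [3.141, -0.0, 1.614]
wrist_force: [4.3, 2.9, -2.0]
finger_gap: 9.6
finger_force: 35.0
```

```bash
python3 st.py
```

```text
7.225 [511.7 223.9  81. ] 1.6143 [ 4.3  2.9 -2. ] [ 0.449 -0.816 -0.04 ] 9.59 35.0 0.3034 0.143
```

>>> play_rows --pt "0 0 0" --pt "0 0 0" --pt "0 0 0" --yaw '[-0.03,-0.05,-0.05]'

```text
clock: 7.6
eef_pos: [511.6, 223.9, 81.0]
eef_rot: [3.141, -0.0, 1.564]
wrist_force: [4.5, 3.1, -2.2]
finger_gap: 9.8
finger_force: 35.0
```

```bash
python3 st.py
```

```text
7.6 [511.6 223.9  81. ] 1.5644 [ 4.5  3.1 -2.2] [ 0.41  -0.806  0.006] 9.81 35.0 0.3534 0.143
```

>>> play_rows --pt "0 0 0" --pt "0 0 0" --pt "0 0 0" --yaw '[-0.03,-0.05,-0.05]'

```text
clock: 7.98
eef_pos: [511.7, 223.9, 81.0]
eef_rot: [3.141, -0.0, 1.514]
wrist_force: [4.3, 2.9, -2.6]
finger_gap: 9.7
finger_force: 35.0
```

```bash
python3 st.py
```

```text
7.975 [511.7 223.9  81. ] 1.5143 [ 4.3  2.9 -2.6] [ 0.42  -0.794 -0.049] 9.66 35.0 0.4034 0.143
```

>>> play_rows --pt "0 0 0" --pt "0 0 0" --pt "0 0 0" --yaw '[-0.03,-0.05,-0.05]'

```text
clock: 8.35
eef_pos: [511.7, 223.9, 81.0]
eef_rot: [3.141, -0.0, 1.464]
wrist_force: [4.7, 2.4, -2.7]
finger_gap: 9.6
finger_force: 35.0
```

```bash
python3 st.py
```

```text
8.35 [511.7 223.9  81. ] 1.4643 [ 4.7  2.4 -2.7] [ 0.44  -0.761  0.049] 9.56 35.0 0.4534 0.143
```

>>> play_rows --pt "0 0 0" --pt "0 0 0" --pt "0 0 0" --yaw '[-0.03,-0.04,-0.04]'

```text
clock: 8.72
eef_pos: [511.7, 223.9, 81.0]
eef_rot: [3.141, 0.0, 1.425]
wrist_force: [4.6, 0.8, -3.2]
finger_gap: 10.0
finger_force: 35.5
```

```bash
python3 st.py
```

```text
8.725 [511.7 223.9  81. ] 1.4253 [ 4.6  0.8 -3.2] [ 0.375 -0.782  0.511] 10.0 35.5 0.4927 0.633
```

>>> play_rows --pt "0 0 0" --pt "0 0 0" --yaw '[0,0]'

```text
clock: 8.98
eef_pos: [511.7, 223.9, 81.0]
eef_rot: [3.141, 0.0, 1.425]
wrist_force: [4.4, 1.7, -3.5]
finger_gap: 9.7
finger_force: 35.5
```

```bash
python3 st.py; python3 - <<'E'
from h import *
a=snap('scene','scene3')['pixels'][130:260,290:410,::-1]; b=snap('side','side3')['pixels'][80:210,150:270,::-1]
cv2.imwrite('pics/c3.png',cv2.resize(np.hstack([a,b]),(800,433)))
E
```

```text
8.975 [511.7 223.9  81. ] 1.4254 [ 4.4  1.7 -3.5] [ 0.402 -0.794  0.515] 9.68 35.5 0.4925 0.537
```

View pics/c3.png

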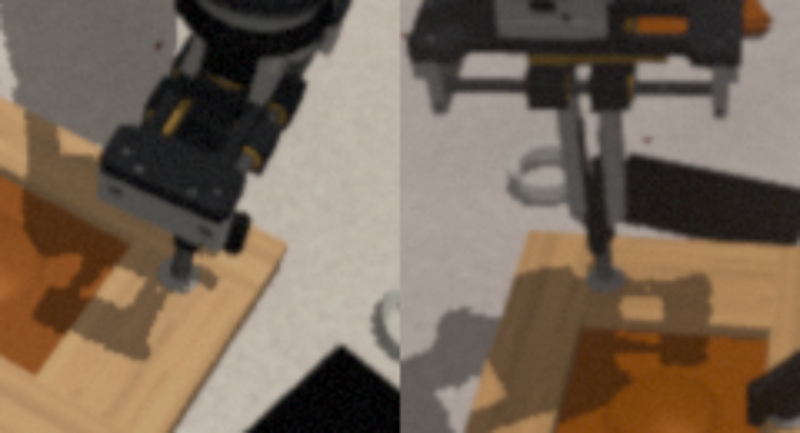

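The wing has turned with the gripper, and it holds a steady 0.5 N m, so the thread has bitten. I'll turn it back about 45°.

>>> play_rows --pt "0 0 0" --pt "0 0 0" --pt "0 0 0" --pt "0 0 0" --pt "0 0 0" --pt "0 0 0" --pt "0 0 0" --pt "0 0 0" --pt "0 0 0" --pt "0 0 0" --yaw '[0.06,0.16,0.26,0.36,0.46,0.56,0.66,0.75,0.8,0.8]'

```text
clock: 10.32
eef_pos: [511.6, 223.9, 81.0]
eef_rot: [3.142, 0.0, 2.225]
wrist_force: [4.4, 3.2, -2.4]
finger_gap: 9.4
finger_force: 35.0
```

```bash
python3 st.py
```

```text
10.325 [511.6 223.9  81. ] 2.2247 [ 4.4  3.2 -2.4] [ 0.509 -0.781  0.024] 9.44 35.0 -0.3069 -0.54
```

>>> play_rows --pt "0 0 0" --pt "0 0 0" --pt "0 0 0" --pt "0 0 0" --pt "0 0 0" --pt "0 0 0" --pt "0 0 0" --pt "0 0 0" --pt "0 0 0" --pt "0 0 0" --yaw '[0,0,0,0,0,0,0,0,0,0]' --hand 1

```text
clock: 11.58
eef_pos: [511.6, 223.9, 81.0]
eef_rot: [3.142, 0.0, 2.226]
wrist_force: [0.9, 0.2, 0.3]
finger_gap: 93.8
finger_force: 0.0
```

>>> play_rows --pt "0 0 0.01" --pt "0 0 0.03" --pt "0 0 0.06" --pt "0 0 0.09" --pt "0 0 0.12" --pt "0 0 0.124" --pt "0 0 0.124" --pt "0 0 0.124" --yaw '[0,0,0,0,0,0,0,0]'

```text
clock: 12.58
eef_pos: [511.2, 223.8, 203.7]
eef_rot: [-3.14, -0.001, 2.226]
wrist_force: [1.5, -0.2, -0.3]
finger_gap: 93.8
finger_force: 0.0
```

```bash
python3 st.py; python3 - <<'E'
from h import *
c=snap('wrist','wrist4'); g=cv2.imread('pics/wrist4.png').max(2)
x0,y0,x1,y1=225,140,300,245
k=cv2.connectedComponentsWithStats((g[y0:y1,x0:x1]<48).astype(np.uint8));i=1+k[2][1:,4].argmax();L=k[1]==i;print(k[2][i])
p=np.array([((np.flatnonzero(L[r]).mean())+x0,r+y0) for r in range(197-y0,226-y0) if L[r].any()]);f=np.polyfit(p[:,1],p[:,0],1)
a,b=[onz(c,np.polyval(f,v),v,107) for v in(200,226)];d=a-b
print('wing deg',np.degrees(np.arctan2(d[1],d[0])),'tool',np.degrees(telemetry.read_state()['eef_rot'][2]))
E
```

```text
12.575 [511.2 223.8 203.7] 2.2258 [ 1.5 -0.2 -0.3] [-0.014 -0.002  0.001] 93.76 0.0 -0.308 -0.0
[ 25  17  18  73 841]
wing deg 127.00786439759345 tool 127.53055212536292
```

View pics/wrist4.png

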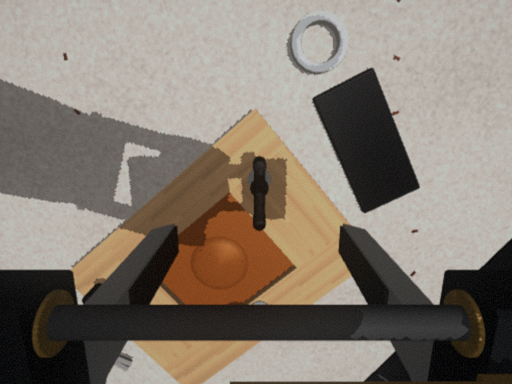

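The wing, from (259,157) to (260,230), stands where the gripper left it: 127° against 135.7° at the start, about 45° back from the bite. The gripper is clear of everything, so I'm handing in.

```bash
python3 -c "
from cell import manip
print(manip.sign_off())"
```

```text
the job is handed in; nothing more can be done
None
```

I turned the proud screw clockwise about 0.94 rad until it bit at about 0.5 N m, backed it off 0.80 rad until it ran free, let go, and handed the job in at about 12.6 s; the two tight screws were not touched.

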